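# Call the clerk and point out two pieces of glass

### The arm

A 6-joint arm with a two-finger parallel gripper is mounted at the origin on the work surface. World frame = base frame: x ahead of the robot, y to its left, z up, the work surface at z = 0. Lengths are in m, angles in rad, forces in N, time in s.
With the tool pointing down it reaches from about 0.35 to 1 m from the base axis. Payload 7.1 kg.
Tool frame: the origin (TCP) lies on the centre line of the jaws, within the pads' length; the fingertips stand 19 mm ahead of it and the grasp point (between the pads) is the TCP; z points along the fingers, y is the direction in which the jaws open and shut (so a half turn about z gives the same grasp; the last joint's range is limited). The gripper opens to 85 mm and grips with 20 to 120 N. Pads are 22 mm wide; open, the fingers measure 114 mm over their backs; the gripper's body (76 mm by 85 mm) begins 54 mm behind the grasp point. The pads swing forward as they close: fully open they stand 13 mm farther back than shut.
Start: joints at [-1.172, 0.423, 1.63, -0, 1.089, -0.019], TCP at [0.254, -0.571, 0.25] pointing down, gripper open.
Joint ranges: [-3, 3], [-0.9, 2.11], [0.09, 2.58], [-1.31, 4.45], [0.11, 2.69], [-2.54, 2.54]. Speed limits (rad/s): [2.39, 2.39, 3.01, 3.14, 3.14, 3.14].

### API

Orientations are given as a rotation vector (axis times angle).
In Python, from station import readout, optics, ctrl gives the robot as it stands. The module is installed in compiled form; this text tells all that it offers.
- The arm moves only by the tool send_rows, never from a script. Its argument "motion" is one flat list of numbers, 7 for each row, row after row: the turn, a rotation vector about the tool's x, y, z in rad, then the shift along the tool's x, y, z in cm, then the finger opening in cm, from 0 to 8.54. In form: [rx, ry, rz, tx, ty, tz, grip, rx, ry, rz, tx, ty, tz, grip, ...]. A call has 1 to 20 rows; each row shifts and turns the pose as measured when the row begins, along the tool's axes as they then stand; what a row does not reach is not made up. A row lasts 1/8 s, in which the tool goes at most 62.5 mm and 10.7 degrees, less where a joint would pass 70% of its speed; a pose out of reach is approached as far as the arm can. A call with a gripper value outside its range is refused whole. The fingers move at their own pace and stop on an object; "newtons" is the grip in N (left out, the last holds). Time passes only in rows, so rows that do not move let the fingers close. It gives the time, the measured TCP pose, the force and the opening at its end, in the units of the state.
- readout.state(): the state, without advancing time (a new reading comes with each control period).
- optics.snapshot(name): name is "side" or "top" or "wrist"; returns a dict with "color" (420x560x3 uint8, red, green, blue), "fov_y" (degrees; the focal length in pixels is half the picture's height over the tangent of half this angle, whatever the lens; pixels are square), "cx", "cy" (the principal point, pixels), "R" (3x3) and "t" (3): a world point X has camera coordinates R X + t. Camera axes: x right, y down, z forward; pixel columns grow to the right and rows downward; lengths in m; the calibration is good to about 2 mm. A picture is of the moment at which its call begins. There is no depth.
- ctrl.close_job(): hands the job in, once; it reports no verdict.
The state is a dict: "time_s": time; "q": joint angles; "qvel": joint speeds; "joint_efforts": joint torques, N m; "ee_pos": TCP position; "eef_rot": TCP orientation; "force": force on the tool from outside, world axes, zero at the start; "ft_torque": the same for the moment, N m; "finger_gap": opening from 0.0 (shut) to 1.0 (fully open).
Only numpy, scipy, OpenCV 4.12 (cv2) and the standard library are available. Lean on these libraries where they do the work, as an engineer would, in place of code of your own. Each camera call takes 0.05 s, during which the arm holds its last target. There are 200 camera calls.

### The job

Ring the counter bell to call the clerk: press its plunger and let it up again. Then show which two pieces of glass to pack: point down with the fingertips at the wide disc base, about 3 cm above the top of its stem, for two seconds, then in the same way at the top of the tallest adapter, and finish still pointing there. Do not touch the glass or the other loose things around it, and leave the bell where it stands.

Things in the scene. Friction and masses are not known exactly. Their poses are not given: they have to be found in the camera images.
- bell: Loose steel counter bell, a dome on a round black foot 84 mm across; 0.36 to 0.6 kg. It stands on the bare white counter, left or right of the black mat. Origin at the middle of its underside, z up.
- bell_top (a point): Top centre of the bell's plunger, a round steel cap 22 mm across (flat part of the top about 12 mm across) above the middle of the dome, 64 mm above the counter when released. The dome's crown is at 48 mm.
- bell_plunger (a joint): How far the plunger is pressed down, in m: 0 released, 0.005 at its stop. A spring returns it: it starts to move at about 2 N and reaches the stop at about 3.5 N. The bell counts as rung from 0.003.
- wide_base: The wide glass disc base: a clear glass disc 110 mm across and 17 mm thick with a slim upright frosted stem (25 mm across) in its middle; 80 mm high in all, loose, stands on the black mat (4 mm thick). Origin at the middle of its underside, z up.
- wide_base_top (a point): Centre of the top of the wide base's stem, 80 mm above its underside.
- tall_adapter: The tallest glass adapter: an upright glass tube, frosted socket 38 mm across at its foot, clear waist, frosted cone 25 mm across at its upper end; 130 mm high, loose, on the mat. Origin at the middle of its underside, z up.
- tall_adapter_top (a point): Centre of the top of the tallest adapter, 130 mm above its underside.
- small_base: Bystander: a small glass disc base of the same kind, disc 68 mm across, 62 mm high. Origin at the middle of its underside.
- middle_adapter: Bystander: a glass adapter of the same kind, 92 mm high, 38 mm across. Origin at the middle of its underside.
- short_adapter: Bystander: a glass adapter of the same kind, 60 mm high, 38 mm across. Origin at the middle of its underside.
- elbow: Bystander: a bent glass adapter, foot 40 mm across, its frosted arm reaching 48 mm out along its own x at 68 mm height; 80 mm high. Origin at the middle of its underside.
- brush_tub: Bystander: an open grey plastic tub 68 mm across with cleaning brushes and picks, 130 mm high. Origin at the middle of its underside.
- cork_ring: Bystander: a cork ring 68 mm across, 22 mm high. Origin at the middle of its underside.
- carton_a: Bystander: a black and blue carton, 26 x 62 mm, 95 mm high, on the counter beside the mat, on the side where the bell is not. Origin at the middle of its underside.

How it is judged:
On the way, in this order (a step that is already met when the one before it is completed fails the run):
1. the bell is rung: its plunger is pressed down at least 3 mm (value of joint bell_plunger above 0.003 m), for 0.04 s.
2. the fingers point at the wide disc base for 1.5 s, just above the top of its upright stem, bell released (horizontal distance between the grasp point and wide_base_top below 0.03 m and z of the grasp point in the frame of wide_base_top between 0.02 and 0.085 m and value of joint bell_plunger below 0.0015 m), for 1.5 s.
3. the fingers point at the tallest adapter for 1.5 s, just above its top (horizontal distance between the grasp point and tall_adapter_top below 0.03 m and z of the grasp point in the frame of tall_adapter_top between 0.02 and 0.085 m and value of joint bell_plunger below 0.0015 m), for 1.5 s.
At the end, for the whole second after the job is handed in: Grasp point (between the finger pads) within 30 mm sideways of the tallest adapter's top and 20 to 85 mm above it; plunger up (under 1.5 mm); bell within 20 mm of its start, all else within 10 mm; bell, base and tallest adapter upright (0.1 rad) and at rest (all of step 3 and distance of each of wide_base, small_base, tall_adapter, middle_adapter, short_adapter, elbow, brush_tub, cork_ring, carton_a from where it was at the start of the episode below 0.01 m and distance of bell from where it was at the start of the episode below 0.02 m and angle between each of bell, wide_base, tall_adapter's own z axis and vertical below 0.1 rad and linear speed of each of wide_base, tall_adapter, bell below 0.02 m/s); the robot touches nothing.
It fails at once if a piece of glass, the tub, the cork ring or the carton is touched by the robot (contact force between any of wide_base, small_base, tall_adapter, middle_adapter, short_adapter, elbow, brush_tub, cork_ring, carton_a and the fingers above 0.3 N or contact force between any of wide_base, small_base, tall_adapter, middle_adapter, short_adapter, elbow, brush_tub, cork_ring, carton_a and the arm above 0.3 N).
It fails at once if a piece of glass, the tub, the cork ring or the carton is moved by more than 10 mm (distance of any of wide_base, small_base, tall_adapter, middle_adapter, short_adapter, elbow, brush_tub, cork_ring, carton_a from where it was at the start of the episode above 0.01 m).
It fails at once if the bell is lifted, tipped or slid by more than 20 mm (distance of bell from where it was at the start of the episode above 0.02 m or height (world z) of bell above 0.008 m or angle between bell's own z axis and vertical above 0.2 rad).
It also fails if it takes over 58 s, if anything falls off the work surface, if the arm or the gripper's body presses on something with over 40 N, if the wrist force passes 120 N, or if a joint passes its speed limit or range.

## Working session

There is one attempt and no reset: what is moved stays moved. The work goes in short steps, Python scripts to look and compute and a tool call to move; the robot and the scene stay as the last step left them, time stands still between calls to the robot, and variables do not carry over. Pictures are saved under pics/ and viewed, about 8 in all and at most 12, crops included, and the job is handed in when it is done.

Besides the shell and the picture viewer there is one more tool, called after "Request:" as name(argument=value, ...), one argument or row to a line, values as JSON. send_rows: Moves the arm, as the interface text tells. Its arguments: {"type":"object","properties":{"motion":{"type":"array"},"newtons":{"type":"number"}},"required":["motion"]}

```bash
mkdir -p pics; cat > h.py <<'E'
import numpy as np, cv2, pickle
from station import readout, optics, ctrl
def snap(n,f):
    s=optics.snapshot(n); cv2.imwrite(f'pics/{f}.png',s['color'][:,:,::-1]); pickle.dump(s,open(f'pics/{f}.pkl','wb')); return s
def ld(f): return pickle.load(open(f'pics/{f}.pkl','rb'))
def ray(s,u,v):
    f=210/np.tan(np.radians(s['fov_y'])/2); R=np.array(s['R']);t=np.array(s['t'])
    return -R.T@t, R.T@np.array([(u-s['cx'])/f,(v-s['cy'])/f,1])
def atz(s,u,v,z):
    c,d=ray(s,u,v); return c+d*(z-c[2])/d[2]
def proj(s,X):
    f=210/np.tan(np.radians(s['fov_y'])/2); p=np.array(s['R'])@X+s['t']; return f*p[0]/p[2]+s['cx'],f*p[1]/p[2]+s['cy']
def tri(*obs):
    A=0;b=0
    for s,u,v in obs:
        c,d=ray(s,u,v); d=d/np.linalg.norm(d); P=np.eye(3)-np.outer(d,d); A=A+P; b=b+P@c
    return np.linalg.solve(A,b)
E
python3 - <<'E'
from h import *
for n in ['side','top','wrist']:
    s=snap(n,n+'0'); print(n,s['fov_y'],s['cx'],s['cy'],-np.array(s['R']).T@s['t'])
print(readout.state())
E
```

```text
side 49.16593341927656 280.3046602548177 219.00665214067993 [0.48861044 0.75588364 0.78520204]
top 42.947241613825284 279.6371183209615 207.50520925255165 [0.43173525 0.0125377  1.54616095]
wrist 68.96830125226928 277.7062349185366 209.01705340647192 [ 0.32740885 -0.53746232  0.37358186]
{'time_s': 0.15, 'q': array([-1.17200827e+00,  4.23674758e-01,  1.63048013e+00,  3.91366904e-05,
        1.08860899e+00, -1.89837469e-02]), 'qvel': array([-8.35878054e-05, -3.03064516e-03, -1.84789289e-03, -2.05415297e-03,
        1.48657973e-03, -5.02544473e-04]), 'joint_efforts': array([-3.44997306e-04, -5.57771409e+01, -2.82017559e+01,  9.10106507e-06,
        4.78680406e-03, -2.29943015e-05]), 'ee_pos': array([ 0.25346905, -0.57087075,  0.24973184]), 'eef_rot': array([-3.07217678e+00, -6.51204754e-01,  2.93697581e-04]), 'force': array([-0.24537431,  0.38794413,  0.52227408]), 'ft_torque': array([-0.00641179, -0.00756736,  0.04571387]), 'finger_gap': 1.0011348482465448}
```

View pics/top0.png

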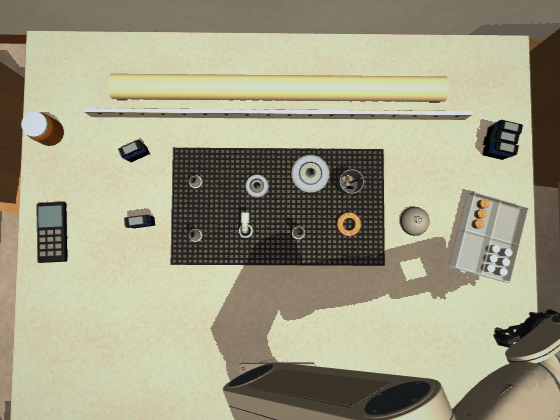

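View pics/side0.png

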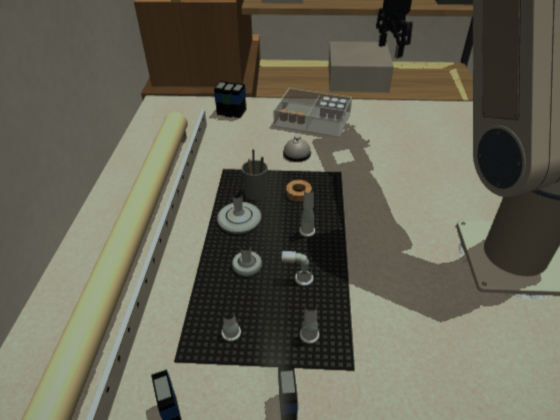

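Top view: bell at (415,220), wide base (310,174), tall adapter (298,232). Side view: bell cap about (297,139), base stem top (238,197), adapter top (308,194). I'll zoom in for precision.

```bash
python3 - <<'E'
from h import *
def crop(f,u,v,r=25,k=8):
    im=cv2.imread(f'pics/{f}.png')[v-r:v+r,u-r:u+r]; return cv2.resize(im,(266,266),interpolation=cv2.INTER_CUBIC)
a=np.hstack([crop('top0',415,220),crop('top0',310,174),crop('top0',298,232)])
b=np.hstack([crop('side0',297,145),crop('side0',238,205),crop('side0',308,210)])
cv2.imwrite('pics/c.png',np.vstack([a,b]))
t,s=ld('top0'),ld('side0')
for n,p,q in [('bell',(417,219),(297,139)),('base',(310,174),(238,196)),('adp',(298,232),(308,194))]:
    print(n,tri((t,*p),(s,*q)))
E
```

```text
bell [ 0.51512783 -0.38911786  0.05764248]
base [ 0.64193798 -0.0870495   0.08604172]
adp [ 0.47785699 -0.05270661  0.12658482]
```

View pics/c.png

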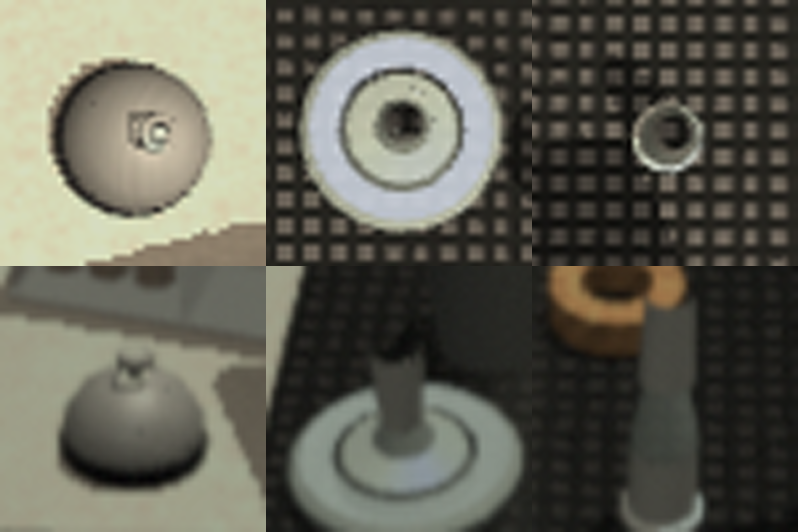

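The crops sharpen the tops: bell cap (418.1,219.3) top / (296.4,137) side; base stem (310.2,171.6) / (237.4,196); adapter (299.4,231) / (308.6,192).

```bash
python3 - <<'E'
from h import *
from scipy.spatial.transform import Rotation as Ro
t,s=ld('top0'),ld('side0')
for n,p,q,z in [('bell',(418.1,219.3),(296.4,137),.064),('base',(310.2,171.6),(237.4,196),.084),('adp',(299.4,231),(308.6,192),.134)]:
    print(n,tri((t,*p),(s,*q)),atz(t,*p,z),atz(s,*q,z))
print('bell foot',atz(t,414.3,221,.01))
for n,p,z in [('tub',(351,181),.0),('cork',(349,224),.02),('elbow',(245,225),.06)]: print(n,atz(t,*p,z))
st=readout.state(); print(Ro.from_rotvec(st['eef_rot']).as_matrix().round(3))
E
```

```text
bell [ 0.51549704 -0.39072212  0.0632457 ] [ 0.51537384 -0.39051452  0.064     ] [ 0.51554941 -0.38953301  0.064     ]
base [ 0.6461051  -0.08780364  0.08554078] [ 0.64468228 -0.08801014  0.084     ] [ 0.64812141 -0.08981968  0.084     ]
adp [ 0.47853251 -0.0561958   0.12974879] [ 0.47878446 -0.05600641  0.134     ] [ 0.47820752 -0.05089547  0.134     ]
bell foot [ 0.51344518 -0.39411002  0.01      ]
tub [ 0.62998169 -0.21305011  0.        ]
cork [ 0.50333572 -0.20368223  0.02      ]
elbow [0.49719029 0.09191289 0.06      ]
[[ 0.914  0.406 -0.   ]
 [ 0.406 -0.914  0.001]
 [ 0.    -0.001 -1.   ]]
```

Request:
send_rows(
  motion=[0,0,0,4,-0.75,0,0,0,0,0,4,-0.75,0,0,0,0,0,4,-0.75,0,0,0,0,0,4,-0.75,0,0,0,0,0,4,-0.75,0,0,0,0,0,4,-0.75,0,0,0,0,0,4,-0.75,0,0,0,0,0,3,-0.6,0,0,0,0,0,0,0,4,0,0,0,0,0,0,4,0,0,0,0,0,0,3,0,0,0,0,0,0,0,0,0,0,0,0,0,0,0],
  newtons=20,
)

```text
time_s: 1.78
ee_pos: [0.5215, -0.3849, 0.1352]
eef_rot: [-3.07, -0.65, 0.001]
force: [0.1, -0.1, 0.2]
finger_gap: 0.001
```

```bash
python3 - <<'E'
from h import *
from scipy.spatial.transform import Rotation as Ro
snap('wrist','wrist1')
st=readout.state();R=Ro.from_rotvec(st['eef_rot']).as_matrix();p=st['ee_pos'];print(p,st['force'],st['finger_gap'],R.round(3))
for n,X in [('bell',[.5155,-.390,.084]),('base',[.646,-.088,.16]),('adp',[.4785,-.054,.19])]: print(n,(R.T@(np.array(X)-p)*100).round(2))
print(proj(ld('wrist1'),np.array([.5155,-.39,.064])))
E
```

```text
[ 0.5213208  -0.38481495  0.13520971] [ 0.31818487 -1.07659325 -0.15141139] -0.002526079347382457 [[ 0.914  0.405 -0.002]
 [ 0.405 -0.914  0.003]
 [-0.    -0.003 -1.   ]]
bell [-0.74  0.25  5.12]
base [ 23.43 -22.09  -2.41]
adp [  9.49 -32.    -5.38]
(np.float64(281.97666940304157), np.float64(242.03752103315756))
```

View pics/wrist1.png

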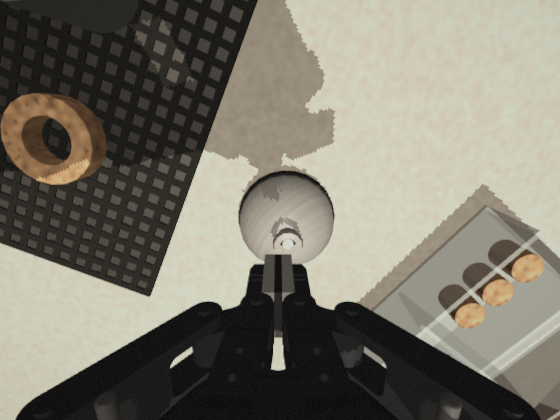

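Wrist view: the cap is at (288,242), predicted (282,242), and the fingers are at column 278. So the cap sits about 5 mm toward tool +y. I'll correct for that and descend.

Request:
send_rows(
  motion=[0,0,0,-0.7,0.5,0,0,0,0,0,0,0,1.5,0,0,0,0,0,0,1.5,0,0,0,0,0,0,0.8,0,0,0,0,0,0,0,0],
)

```text
time_s: 2.45
ee_pos: [0.5173, -0.3938, 0.0971]
eef_rot: [-3.073, -0.65, -0.002]
force: [0.2, -0.8, 0.6]
finger_gap: -0.003
```

```bash
python3 - <<'E'
from h import *
snap('wrist','wrist2');snap('side','side2')
st=readout.state();print(st['ee_pos'],st['force'])
a=cv2.imread('pics/wrist2.png')[170:380,180:380];b=cv2.imread('pics/side2.png')[80:180,240:340]
cv2.imwrite('pics/d.png',np.hstack([cv2.resize(a,(400,400)),cv2.resize(b,(400,400))]))
E
```

```text
[ 0.51776275 -0.39412619  0.09794001] [ 0.02604144  0.19269379 -0.03033382]
```

View pics/d.png

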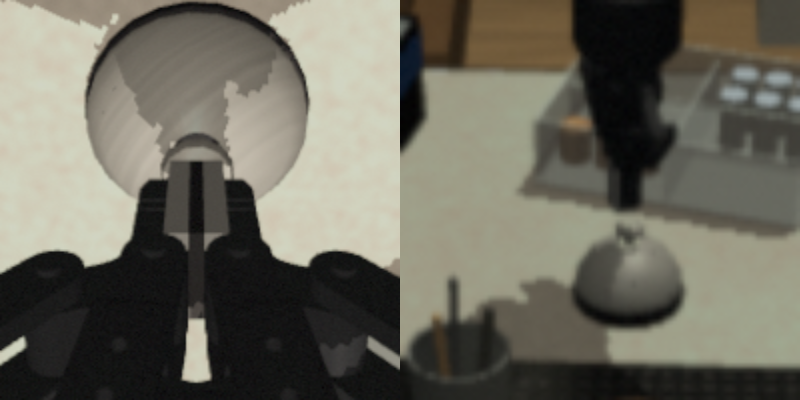

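The fingers are centred on the cap, with the tips about 15 mm above it.

Request:
send_rows(
  motion=[0,0,0,0,0,1.2,0,0,0,0,0,0,0.4,0,0,0,0,0,0,0.2,0],
)

```text
time_s: 2.92
ee_pos: [0.5183, -0.3943, 0.0797]
eef_rot: [3.072, 0.65, 0.005]
force: [-1.0, -0.5, 2.4]
finger_gap: 0.0
```

Request:
send_rows(
  motion=[0,0,0,0,0,0.25,0,0,0,0,0,0,0.2,0],
)

```text
time_s: 3.18
ee_pos: [0.5185, -0.3945, 0.0777]
eef_rot: [3.072, 0.65, 0.005]
force: [-8.5, 5.8, 26.5]
finger_gap: -0.001
```

26 N means the plunger is at its stop. Lifting straight up now.

Request:
send_rows(
  motion=[0,0,0,0,0,-0.5,0,0,0,0,0,0,-1.5,0,0,0,0,0,0,-4,0,0,0,0,0,0,-4,0,0,0,0,0,0,-4,0,0,0,0,0,0,-4,0,0,0,0,0,0,0,0],
)

```text
time_s: 4.05
ee_pos: [0.5187, -0.3948, 0.2674]
eef_rot: [3.068, 0.649, 0.009]
force: [0.1, -0.3, -0.5]
finger_gap: 0.002
```

```bash
cat > m.py <<'E'
from h import *
from scipy.spatial.transform import Rotation as Ro
st=readout.state();R=Ro.from_rotvec(st['eef_rot']).as_matrix();p=st['ee_pos'];print(p,st['force'],R.round(3))
for n,X in [('base',[.646,-.088,.084+.049]),('adp',[.4785,-.054,.134+.049])]: print(n,(R.T@(np.array(X)-p)*100).round(2))
E
python3 - <<'E'
from h import *
import m
snap('side','side3');snap('wrist','wrist3')
a=cv2.imread('pics/side0.png')[100:200,240:340];b=cv2.imread('pics/side3.png')[100:200,240:340]
cv2.imwrite('pics/e.png',np.hstack([cv2.resize(a,(400,400)),cv2.resize(b,(400,400))]))
E
```

```text
[ 0.51869003 -0.39482744  0.2673918 ] [ 0.05404681 -0.33285797 -0.45200566] [[ 0.914  0.405  0.007]
 [ 0.405 -0.914 -0.004]
 [ 0.005  0.006 -1.   ]]
base [ 24.01 -22.98  13.41]
adp [ 10.09 -32.84   8.28]
```

View pics/e.png

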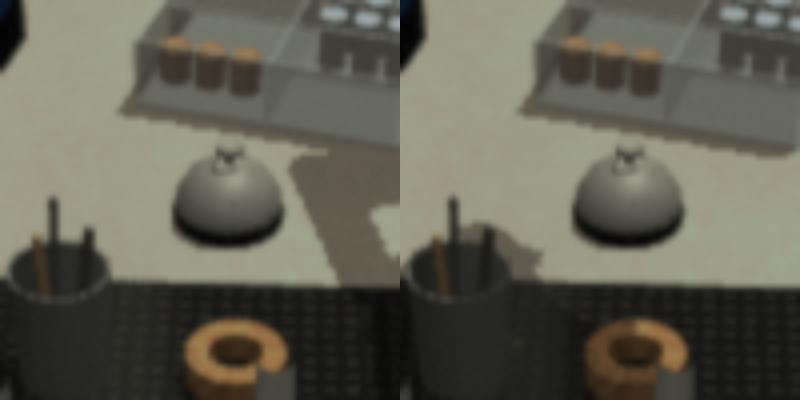

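Bell unmoved, plunger up. Going over the base at 0.267 m height.

Request:
send_rows(
  motion=[0,0,0,3,-2.9,0,0,0,0,0,3,-2.9,0,0,0,0,0,3,-2.9,0,0,0,0,0,3,-2.9,0,0,0,0,0,3,-2.9,0,0,0,0,0,3,-2.9,0,0,0,0,0,3,-2.9,0,0,0,0,0,2.5,-2.4,0,0,0,0,0,0,0,0,0],
)

```text
time_s: 5.28
ee_pos: [0.6366, -0.0798, 0.2482]
eef_rot: [-3.062, -0.644, 0.03]
force: [-0.7, -0.4, -0.2]
finger_gap: 0.001
```

```bash
python3 - <<'E'
from h import *
import m
s=snap('wrist','wrist4')
for X in ([.646,-.088,.084],[.4785,-.054,.134]): print(proj(s,np.array(X)))
E
```

```text
[ 0.63658093 -0.07980789  0.24815486] [-0.66464678 -0.37063388 -0.18178506] [[ 0.915  0.403 -0.021]
 [ 0.403 -0.915  0.008]
 [-0.016 -0.016 -1.   ]]
base [ 0.72  1.31 11.49]
adp [-13.32  -8.63   6.87]
(np.float64(292.5171586190802), np.float64(187.60698161582172))
(np.float64(189.99699588935408), np.float64(340.04109610737567))
```

View pics/wrist4.png

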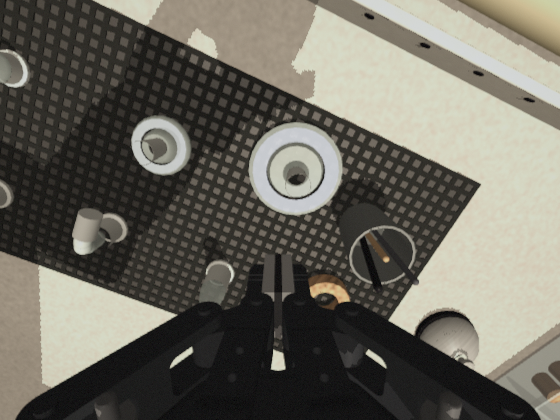

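The stem top is at about (296,178), predicted (292,188), so it agrees within 1 cm. The adapter's foot is at (219,272), with the top hidden behind the linkage as predicted. Levelling the tool, centring and lowering.

Request:
send_rows(
  motion=[-0.016,0.016,0,1.1,1.5,0,0,0,0,0,0,0,4,0,0,0,0,0,0,4,0,0,0,0,0,0,2,0,0,0,0,0,0,0,0],
)

```text
time_s: 5.95
ee_pos: [0.6545, -0.0989, 0.1435]
eef_rot: [3.072, 0.635, 0.004]
force: [0.5, -0.0, 1.0]
finger_gap: 0.003
```

```bash
python3 - <<'E'
from h import *
import m
snap('wrist','wrist5');snap('side','side5')
a=cv2.imread('pics/wrist5.png');b=cv2.imread('pics/side5.png')[120:270,160:360]
cv2.imwrite('pics/f.png',np.hstack([cv2.resize(a,(400,300)),cv2.resize(b,(400,300))]))
E
```

```text
[ 0.65446882 -0.09893689  0.14353175] [ 0.50048388 -0.04821053  1.00162796] [[ 0.918  0.396  0.004]
 [ 0.396 -0.918 -0.004]
 [ 0.002  0.005 -1.   ]]
base [-0.35 -1.34  1.05]
adp [-14.37 -11.08  -4.03]
```

View pics/f.png

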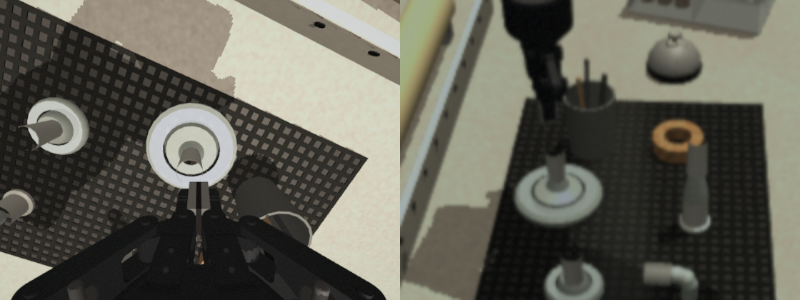

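Both views agree that I should shift about 1 cm toward tool −y. After that, hold for about 2 s.

Request:
send_rows(
  motion=[0,0,0,-0.2,-1.1,0,0,0,0,0,0,0,0.6,0,0,0,0,0,0,0,0,0,0,0,0,0,0,0,0,0,0,0,0,0,0,0,0,0,0,0,0,0,0,0,0,0,0,0,0,0,0,0,0,0,0,0,0,0,0,0,0,0,0,0,0,0,0,0,0,0,0,0,0,0,0,0,0,0,0,0,0,0,0,0,0,0,0,0,0,0,0,0,0,0,0,0,0,0,0,0,0,0,0,0,0,0,0,0,0,0,0,0,0,0,0,0,0,0,0,0,0,0,0,0,0,0,0,0,0,0,0,0,0],
)

```text
time_s: 8.43
ee_pos: [0.6513, -0.0894, 0.143]
eef_rot: [3.069, 0.635, 0.018]
force: [-0.4, -0.6, 0.4]
finger_gap: 0.002
```

```bash
python3 - <<'E'
import m
E
```

```text
[ 0.65126485 -0.08941204  0.14296467] [-0.38076489 -0.55636882  0.37273472] [[ 0.918  0.397  0.013]
 [ 0.397 -0.918 -0.005]
 [ 0.01   0.01  -1.   ]]
base [-0.44 -0.35  0.99]
adp [-14.41 -10.06  -4.25]
```

Held about 2.2 s, 6 mm off centre and 59 mm above. Next: up, across to the adapter and partway down.

Request:
send_rows(
  motion=[0.01,-0.01,0,0,0,-4,0,0,0,0,0,0,-4,0,0,0,0,0,0,-4,0,0,0,0,-3.6,-2.5,0,0,0,0,0,-3.6,-2.5,0,0,0,0,0,-3.6,-2.5,0,0,0,0,0,-3.6,-2.5,0,0,0,0,0,0,0,0,0],
)

```text
time_s: 9.43
ee_pos: [0.474, -0.0536, 0.2667]
eef_rot: [-3.077, -0.636, -0.001]
force: [0.6, 0.1, 0.2]
finger_gap: 0.001
```

```bash
python3 - <<'E'
from h import *
import m
s=snap('wrist','wrist6');print(proj(s,np.array([.4785,-.054,.134])))
E
```

```text
[ 0.47401174 -0.05362662  0.26669898] [0.59945109 0.11426228 0.19832593] [[ 0.918  0.396  0.   ]
 [ 0.396 -0.918  0.   ]
 [ 0.     0.    -1.   ]]
base [14.42  9.97 13.38]
adp [0.39 0.21 8.37]
(np.float64(280.64287410034876), np.float64(200.9056115289229))
```

View pics/wrist6.png

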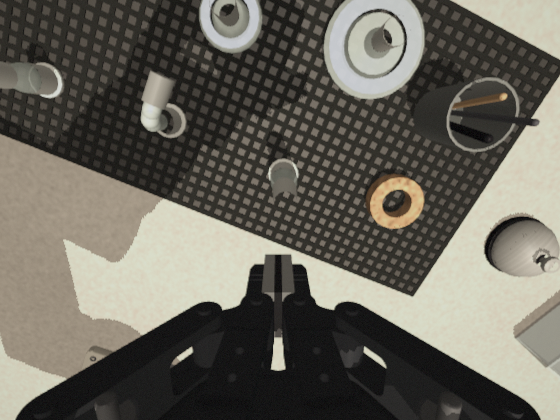

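The adapter top is at about (285,189), predicted (281,201), so I'll shift tool +x by just under 1 cm and lower.

Request:
send_rows(
  motion=[0,0,0,0.8,0.3,0,0,0,0,0,0,0,3,0,0,0,0,0,0,3,0,0,0,0,0,0,1.5,0,0,0,0,0,0,0,0],
)

```text
time_s: 10.1
ee_pos: [0.4945, -0.0548, 0.1915]
eef_rot: [3.073, 0.634, 0.016]
force: [0.3, -0.9, -0.1]
finger_gap: 0.004
```

```bash
python3 - <<'E'
from h import *
import m
snap('wrist','wrist7');snap('side','side7')
a=cv2.imread('pics/wrist7.png');b=cv2.imread('pics/side7.png')[120:270,210:410]
cv2.imwrite('pics/g.png',np.hstack([cv2.resize(a,(400,300)),cv2.resize(b,(400,300))]))
E
```

```text
[ 0.49445234 -0.05483328  0.1914671 ] [ 0.27436466 -0.88077097 -0.08042164] [[ 0.918  0.396  0.011]
 [ 0.396 -0.918 -0.001]
 [ 0.009  0.005 -1.   ]]
base [12.55  9.01  6.01]
adp [-1.44 -0.71  0.83]
```

View pics/g.png

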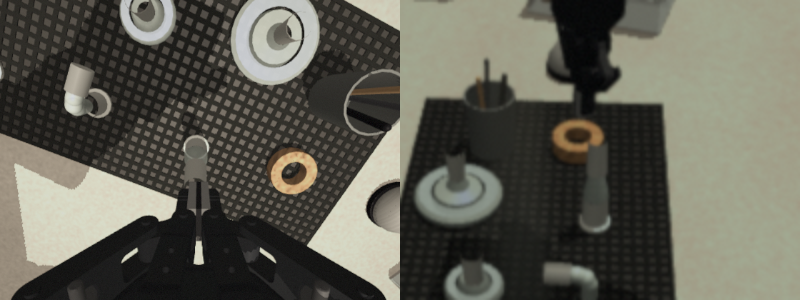

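The side view confirms the tips are about 15 mm too far in +x, as does the triangulation. Correcting, then holding.

Request:
send_rows(
  motion=[0,0,0,-1.1,-0.5,0.4,0,0,0,0,0,0,0,0,0,0,0,0,0,0,0,0,0,0,0,0,0,0,0,0,0,0,0,0,0,0,0,0,0,0,0,0,0,0,0,0,0,0,0,0,0,0,0,0,0,0,0,0,0,0,0,0,0,0,0,0,0,0,0,0,0,0,0,0,0,0,0,0,0,0,0,0,0,0,0,0,0,0,0,0,0,0,0,0,0,0,0,0,0,0,0,0,0,0,0,0,0,0,0,0,0,0,0,0,0,0,0,0,0,0,0,0,0,0,0,0,0,0,0,0,0,0,0],
)

```text
time_s: 12.58
ee_pos: [0.4835, -0.0549, 0.1909]
eef_rot: [3.071, 0.634, 0.026]
force: [0.9, -0.0, 0.2]
finger_gap: 0.001
```

```bash
python3 - <<'E'
from h import *
import m
snap('side','side8');snap('top','top8')
a=cv2.imread('pics/side8.png')[100:370,180:400];b=cv2.imread('pics/top8.png')[130:290,160:450]
cv2.imwrite('pics/k.png',np.hstack([cv2.resize(a,(370,450)),cv2.resize(b,(430,450))]))
E
```

```text
[ 0.48351871 -0.05486026  0.190862  ] [ 0.8989442  -0.03237227  0.21997638] [[ 0.918  0.396  0.018]
 [ 0.396 -0.918 -0.002]
 [ 0.015  0.009 -1.   ]]
base [13.52  9.42  6.08]
adp [-0.44 -0.28  0.78]
```

View pics/k.png

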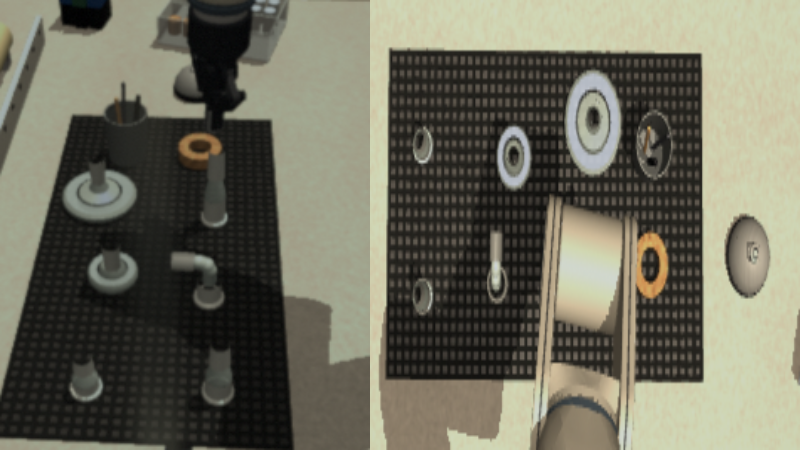

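The fingertips stand right above the adapter top, and all the pieces are where they were.

```bash
python3 -c "
from h import *
print(ctrl.close_job())"
```

```text
the job is handed in; nothing more can be done
None
```

I rang the bell, pointed at the wide disc base, then pointed at the tallest adapter, and handed the job in still pointing there. The last recorded time was 12.6 s; no verdict was reported.

- **Bell:** I pressed the plunger to its stop; the force read 26 N, well above the 3.5 N needed. Pictures before and after show the bell unmoved and the plunger up.
- **Wide base:** I held for about 2.2 s. At the end of the hold the grasp point was about 6 mm off the stem's centre and 59 mm above it, so the fingertips were about 4 cm up rather than 3 cm.
- **Tallest adapter:** I held for about 2.4 s. At the end the grasp point was about 5 mm off centre and 57 mm above the top, so the fingertips were about 38 mm up.
- **Last check:** The final side and top pictures show the other pieces in place by eye. The force readings away from the bell showed no contact.
- **Disagreement:** From higher up, the wrist camera put both glass tops about 1 cm further in tool x than the top and side cameras did. Following it at the adapter, with some overshoot, left me about 16 mm off. I corrected that from the side view before the final hold.

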